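# Scoop under the detergent dispenser, push plate held half-way

## Task

Do a dry trial of the new, still empty detergent dispenser: lay the white measuring scoop flat in the long compartment of the dispenser's tray, with its bowl under the spout and its handle pointing out, and let go of it. Then press the blue push plate on top down half-way with the fingertips (12 mm of its 24 mm, level with the red line on the gauge), never down to its stop, and finish while still holding it there. Do not press the plate before the scoop is in place, and leave the tub, the jar and the clothes pegs where they are.

Things in the scene. Friction and masses are not known exactly. Their poses are not given: they have to be found in the camera images.
- dispenser: Fixed push dispenser with its tray, one piece; origin on the ledge straight below spout and push plate. Own -x is its front, to which the tray sticks out; z up. In mm: white head block x -30 to 46, y -33 to 33, z 110 to 150; grey reservoir x 42 to 92, y -50 to 50, z 45 to 170; tiled pier x 92 to 142, y -75 to 75, up to z 185.
- spout (a point): Lower end of the spout (22 mm wide), 98 mm above the ledge, over the bowl's place. The head overhangs the inner end of the tray, so bring the scoop in low from the front (dispenser's -x side).
- gauge_line (a point): Red line on the black gauge behind the push plate, 178 mm above the ledge: the plate's top face is level with it when half-way down. Gauge 8 mm thick, 20 mm wide, its top 190 mm above the ledge, 36 to 44 mm behind the plate's centre.
- tray_mid (a point): Middle of the floor of the tray's long scoop compartment, 4 mm above the ledge. Inside it measures 188 mm along x and 72 mm along y (axes as the dispenser's); walls 4 mm thick, 14 mm high above the ledge. On its +y side a narrow compartment, 28 mm wide inside, holds the two pegs.
- tray_seat (a point): Where the centre of the scoop's bowl belongs: on the spout's axis, 24 mm above the ledge (20 mm above the tray's floor). Axes as the dispenser's; the scoop's own x axis is to lie along this x axis, handle to -x.
- plate_top (a point): Centre of the top face of the blue push plate (54 mm along x, 60 mm along y, 12 mm thick), 190 mm above the ledge when not pressed; it moves straight down with the plate. Axes as the dispenser's.
- push_plate (a joint): Travel of the push plate, in m: 0 up, 0.012 half-way, 0.024 at the stop. A spring raises it again: it takes about 1.5 N to start, 6 N half-way and 11 N at the stop.
- scoop_grip (a point): White scoop with red handle, 175 mm long, 40 to 85 g, lying level on bowl and handle foot. This point: middle of the handle, 35 mm above the underside, where to grip from above. Handle 14 mm wide (y), 10 mm high, from -46 to 71 mm along x; its 8 mm foot at the -x end reaches the ledge. Open bowl at +x: 58 mm (x) by 54 mm (y), 40 mm high. z up.
- scoop_bowl (a point): Centre of the scoop's bowl, at half its height, 20 mm above the scoop's underside and 100 mm along +x from the grip point. Axes as the scoop's.
- tub_center (a point): Bystander: closed blue detergent tub, 138 by 158 mm, 127 mm high; this point lies 60 mm above the ledge.
- jar_center (a point): Bystander: glass jar with steel screw lid, 72 mm across, 110 mm high; this point is half-way up.
- peg_a_center (a point): Bystander: green clothes peg, 72 by 12 by 9 mm, lying in the tray's narrow compartment; its centre.
- peg_b_center (a point): Bystander: a second peg like it, in the same compartment; its centre.
Mind the look-alikes: they are no part of the job. Of the things like the part that bears scoop_grip, leave any that is brown or turquoise; of the rest the smaller one is meant.

How it is judged:
By the outcome, as a careful person would: the job done as asked, in the order asked, and still so for the second after the job is handed in, while the arm keeps its last pose, push and grip.
It also fails if it takes over 48 s, if anything falls off the work surface, if the arm or the gripper's body presses on something with over 40 N, if the wrist force passes 120 N, or if a joint passes its speed limit or range.

## Robot

A 7-joint arm with a two-finger parallel gripper is mounted at the origin on the work surface. World frame = base frame: x ahead of the robot, y to its left, z up, the work surface at z = 0. Lengths are in m, angles in rad, forces in N, time in s.
With the tool pointing down it reaches from about 0.425 to 0.875 m from the base axis. Payload 4.7 kg.
Tool frame: the origin (TCP) lies between the finger pads; the fingertips stand 25 mm ahead of it and the grasp point (between the pads) lies 6 mm ahead of it (tcp_to_tips is the z of the fingertips in the tool frame, in m); z points along the fingers, y is the direction in which the jaws open and shut (so a half turn about z gives the same grasp; the last joint's range is limited). The gripper opens to 87 mm and grips with 3 to 60 N. Pads are 19 mm wide; open, the fingers measure 117 mm over their backs; the gripper's body (75 mm by 190 mm) begins 51 mm behind the grasp point.
Start: joints at [-1.155, 0.321, -0.07, 1.45, 0.023, 1.371, -0.057], TCP at [0.254, 0.598, 0.248] pointing down, gripper open.
Joint ranges: [-2.86, 2.86], [-0.3, 2.09], [-1.38, 1.24], [0.06, 2.45], [-1.56, 4.7], [0.09, 2.05], [-2.69, 2.69]. Speed limits (rad/s): [2.57, 2.57, 3.14, 3.14, 3.14, 3.14, 3.14].

## Interface

Orientations are given as [roll, pitch, yaw] about the fixed x, y, z axes, in that order (R = Rz(yaw) Ry(pitch) Rx(roll)).
In Python, from rig import observe, grab_frame, job_done, trace, place_of, tcp_to_tips gives the robot as it stands.
- The arm moves only by the tool arm_command, never from a script. Its argument "deltas" is a list of rows, each a list of 3 entries, a list of its own where there are three numbers: the closure, from -1 (fully open) to 1 (shut), then the shift along the world's x, y, z in mm, then the turn, a rotation vector about the world's x, y, z in rad. A call has 1 to 20 rows; each row shifts and turns the pose as measured when the row begins; what a row does not reach is not made up. A row lasts 1/12 s, in which the tool goes at most 41.7 mm and 7.16 degrees, less where a joint would pass 70% of its speed; a pose out of reach is approached as far as the arm can. A call with a gripper value outside its range is refused whole. The fingers move at their own pace and stop on an object; the grip force is fixed at half the most. Time passes only in rows, so rows that do not move let the fingers close. It gives the time, the measured TCP pose, the force and the opening at its end, in the units of the state.
- observe(): the state, without advancing time (a new reading comes with each control period).
- grab_frame(name): name is "scene" or "side" or "wrist"; returns a dict with "image" (420x560x3 uint8, blue, green, red), "fx", "fy", "cx", "cy" (pixels), "T" (4x4, takes a point from camera to world coordinates); the wrist camera has in their place "mount" (4x4, takes a point from camera to tool coordinates, whose origin is the TCP and whose axes are the flange's). Camera axes: x right, y down, z forward; pixel columns grow to the right and rows downward; lengths in m; the calibration is good to about 2 mm. A picture is of the moment at which its call begins: read the wrist's pose just before it. There is no depth.
- job_done(): hands the job in, once; it reports no verdict.
Trained networks look in a picture, given as the dict that the camera call returned (one of the last four; its "shot" number tells which), for a name from the list of things; names that differ only in an ending like _2 or _b are one class to them, and where a whole thing is asked for, a point or a joint stands for the part that bears it (a point fixed in the world has none). Each returns a list of dicts, best first, with "confidence" (0 to 1); they miss things now and then, are a little off and sometimes report something else, mostly with a low value. They report only what shows in the picture. A call takes as long as a camera call. They do not tell look-alikes from the thing itself.
- trace(picture, label): "mask" (420x560 bool, what is visible of it).
- place_of(picture, label): "at" ([x, y, z] in m, in world coordinates, good to about 4 mm: a listed point, or the origin of a listed thing).
The state is a dict: "clock": time; "q": joint angles; "dq": joint speeds; "joint_efforts": joint torques, N m; "tool_pos": TCP position; "eef_rot": TCP orientation; "force": force on the tool from outside, world axes, zero at the start; "torque": the same for the moment, N m; "gripper_width": finger opening in m.
Only numpy, scipy, OpenCV 4.12 (cv2) and the standard library are available. Lean on these libraries where they do the work, as an engineer would, in place of code of your own. Each camera call takes 0.05 s, during which the arm holds its last target. There are 200 camera calls.

## Working session

There is one attempt and no reset: what is moved stays moved. The work goes in short steps, Python scripts to look and compute and a tool call to move; the robot and the scene stay as the last step left them, time stands still between calls to the robot, and variables do not carry over. Pictures are saved under pics/ and viewed, about 8 in all and at most 12, crops included, and the job is handed in when it is done.

Besides the shell and the picture viewer there is one more tool, called in YAML: its name, and indented under it one key for each argument. arm_command: Moves the arm, as the interface text tells. Its arguments: {"type":"object","properties":{"deltas":{"type":"array"}},"required":["deltas"]}

```bash
ls; mkdir -p pics; python3 - <<'E'
from rig import *
import cv2,numpy as np
s=observe();print(s)
print(tcp_to_tips)
names=["dispenser","spout","gauge_line","tray_mid","tray_seat","plate_top","scoop_grip","scoop_bowl","tub_center","jar_center","peg_a_center","peg_b_center"]
ims=[]
for c in ["scene","side"]:
    f=grab_frame(c);ims.append(f["image"])
    print(c,f["fx"],np.round(f["T"],3).tolist())
    for n in names:
        print(n,[(np.round(d["at"],3).tolist(),round(d["confidence"],2)) for d in place_of(f,n)[:4]])
    cv2.imwrite(f"pics/{c}0.png",f["image"])
print(observe()["clock"])
E
```

```text
pics
{'clock': 0.0, 'q': array([-1.1549173 ,  0.32184131, -0.07008432,  1.45168826,  0.0226114 ,
        1.37081051, -0.0569106 ]), 'dq': array([-0.00267985, -0.00069983,  0.00012534, -0.00123039, -0.00049853,
        0.00250293, -0.00081072]), 'joint_efforts': array([ 6.69216442e-04, -4.91294217e+01, -4.03397027e-01, -3.12521303e+01,
       -6.36478420e-02,  4.40403877e-02,  1.65521074e-04]), 'tool_pos': array([0.2540323 , 0.59774176, 0.24644293]), 'eef_rot': array([-3.13963544e+00,  1.11007601e-04,  2.73983589e+00]), 'force': array([ 0.41996598,  0.14759345, -0.44046337]), 'torque': array([0.00514382, 0.01177586, 0.01904439]), 'gripper_width': 0.08701465770008113}
0.025
scene 489.21674609265597 [[-0.018, 0.851, -0.525, 1.351], [1.0, 0.017, -0.008, 0.178], [0.002, -0.525, -0.851, 1.398], [0.0, 0.0, 0.0, 1.0]]
dispenser [([0.571, -0.25, -0.001], 0.68)]
spout [([0.573, -0.253, 0.097], 0.78)]
gauge_line [([0.575, -0.29, 0.175], 0.76)]
tray_mid [([0.578, -0.192, 0.008], 0.81)]
tray_seat [([0.578, -0.247, 0.022], 0.77)]
plate_top [([0.574, -0.253, 0.19], 0.68)]
scoop_grip [([0.79, 0.3, 0
[... 596 characters left out ...]
ser [([0.576, -0.249, -0.005], 0.96)]
spout [([0.576, -0.25, 0.101], 0.9), ([0.629, -0.233, 0.005], 0.32)]
gauge_line []
tray_mid [([0.574, -0.191, 0.004], 0.56)]
tray_seat [([0.573, -0.247, 0.028], 0.69)]
plate_top [([0.575, -0.25, 0.187], 0.56)]
scoop_grip [([0.787, 0.3, 0.034], 0.96), ([0.526, 0.245, 0.039], 0.92), ([0.389, 0.266, 0.052], 0.88), ([0.329, 0.659, 0.043], 0.79)]
scoop_bowl [([0.436, 0.58, 0.026], 0.98), ([0.589, 0.164, 0.018], 0.89), ([0.247, 0.225, 0.033], 0.61), ([0.573, -0.187, 0.006], 0.55)]
tub_center []
jar_center [([0.759, -0.013, 0.053], 0.61)]
peg_a_center [([0.63, -0.147, 0.01], 0.53)]
peg_b_center [([0.575, -0.247, 0.189], 0.59), ([0.629, -0.233, 0.01], 0.47)]
1.3
```

View pics/scene0.png

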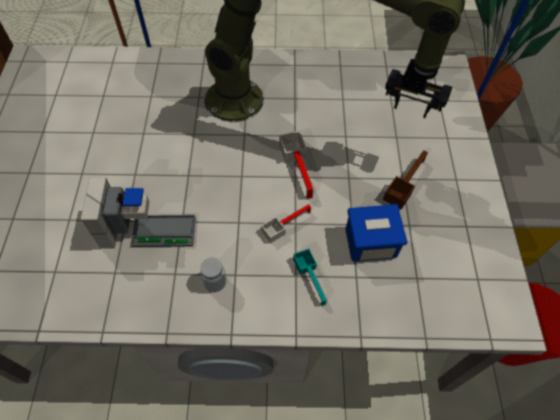

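View pics/side0.png

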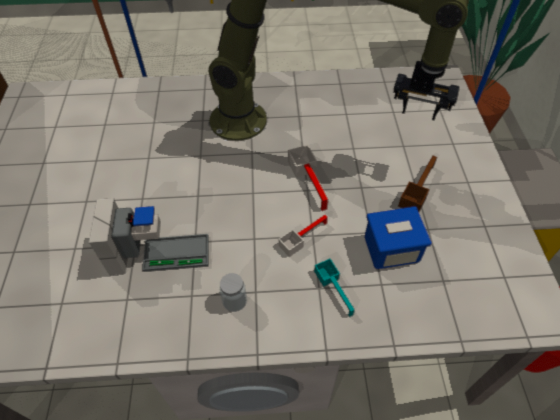

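The red-and-white look-alikes in the scene view are the small scoop (285,220) and a larger one (300,165). The brown one (405,180) and turquoise one (310,275) are ruled out. That leaves the small one, with its grip near (0.529, 0.247). I'll check it in a close crop, along with the dispenser model overlay.

```bash
cat > h.py <<'E'
import numpy as np,cv2
def proj(f,P,T=None):
    T=f["T"] if T is None else T
    p=(np.atleast_2d(P)-T[:3,3])@T[:3,:3]
    return np.c_[f["fx"]*p[:,0]/p[:,2]+f["cx"],f["fy"]*p[:,1]/p[:,2]+f["cy"]]
def disp(o,yaw,P):
    c,s=np.cos(yaw),np.sin(yaw);P=np.atleast_2d(P).astype(float)/1000
    return P@np.array([[c,-s,0],[s,c,0],[0,0,1]]).T+np.r_[o,0]
tray=[(-152-4,-40,14),(40,-40,14),(40,72,14),(-156,72,14)]
inner=[(-152,-36,14),(36,-36,14),(36,36,14),(-152,36,14)]
pier=[(92,-75,185),(142,-75,185),(142,75,185),(92,75,185)]
E
python3 - <<'E'
from rig import *
from h import *
out=[]
for c in ["scene","side"]:
    f=grab_frame(c);k=6
    im=cv2.resize(f["image"],None,fx=k,fy=k,interpolation=cv2.INTER_CUBIC)
    for poly,col in [(tray,(0,255,255)),(pier,(255,0,255))]:
        q=proj(f,disp([.575,-.250],-np.pi/2,poly))
        cv2.polylines(im,[((q+.5)*k-.5).round().astype(int)],True,col,1)
    x0,y0=(75,170) if c=="scene" else (85,190)
    x1,y1=(250,130) if c=="scene" else (270,140)
    out.append(np.hstack([cv2.resize(im[y0*k:(y0+90)*k,x0*k:(x0+130)*k],(455,300)),cv2.resize(im[y1*k:(y1+120)*k,x1*k:(x1+100)*k],(250,300))]))
cv2.imwrite("pics/c1.png",np.vstack(out))
E
```

```text
(no output)
```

View pics/c1.png

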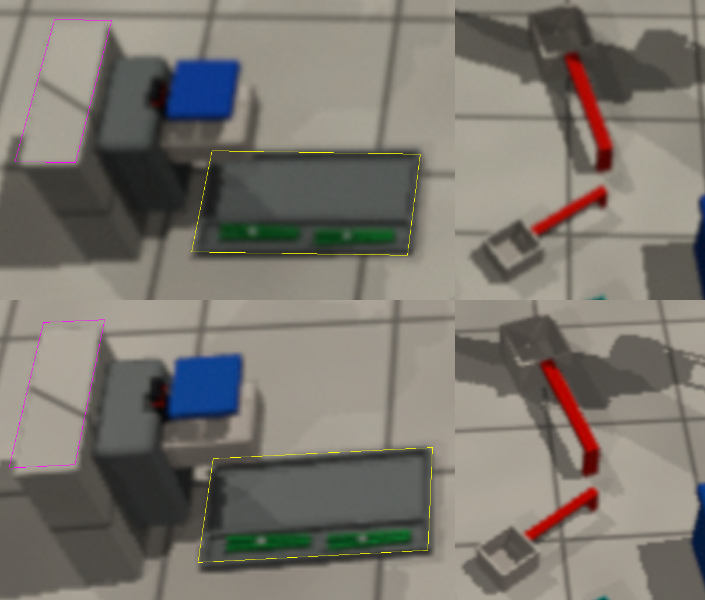

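The left crops show the yaw −90° overlay fits the tray and pier well. The right crops show the small white/red scoop at lower left and the clearly larger one above it, so the small one is the target. Next I go above it.

arm_command:
  deltas:
    - [-0.3,[22,-28,-3],[0,0,-0.045]]
    - [-0.3,[22,-28,-3],[0,0,-0.045]]
    - [-0.3,[22,-28,-3],[0,0,-0.045]]
    - [-0.3,[22,-28,-3],[0,0,-0.045]]
    - [-0.3,[22,-28,-3],[0,0,-0.045]]
    - [-0.3,[22,-28,-3],[0,0,-0.045]]
    - [-0.3,[22,-28,-3],[0,0,-0.045]]
    - [-0.3,[22,-28,-3],[0,0,-0.045]]
    - [-0.3,[22,-28,-3],[0,0,-0.045]]
    - [-0.3,[22,-28,-3],[0,0,-0.045]]
    - [-0.3,[22,-28,-3],[0,0,-0.045]]
    - [-0.3,[22,-28,-3],[0,0,-0.045]]

```text
clock: 2.4
tool_pos: [0.5165, 0.2555, 0.2121]
eef_rot: [3.133, -0.008, 2.196]
force: [0.5, -0.1, 0.6]
gripper_width: 0.0568
```

```bash
python3 - <<'E'
from rig import *
from h import *
s=observe();print(s["clock"],s["tool_pos"],s["eef_rot"],s["gripper_width"])
for c in ["scene","side","wrist"]:
    if c=="wrist": s=observe()
    f=grab_frame(c)
    for n in ["scoop_grip","scoop_bowl"]:
        print(c,n,[(np.round(d["at"],4).tolist(),round(d["confidence"],2)) for d in place_of(f,n)[:5]])
cv2.imwrite("pics/w1.png",f["image"])
print(np.round(f["mount"],3).tolist(),f["fx"],observe()["tool_pos"])
E
```

```text
2.4 [0.51648967 0.25552323 0.21210713] [ 3.1330189  -0.00814875  2.19637095] 0.05683958596721208
scene scoop_grip [([0.5332, 0.2434, 0.0335], 0.91), ([0.3279, 0.6529, 0.0459], 0.87), ([0.586, 0.1635, 0.0206], 0.53)]
scene scoop_bowl [([0.4416, 0.5817, 0.0219], 0.9), ([0.6989, 0.2673, 0.0198], 0.7), ([0.5849, 0.1658, 0.0237], 0.58)]
side scoop_grip [([0.5278, 0.2441, 0.0381], 0.96), ([0.3286, 0.6574, 0.0423], 0.76), ([0.3909, 0.2642, 0.0537], 0.75), ([0.7887, 0.3017, 0.0351], 0.65)]
side scoop_bowl [([0.2517, 0.2264, 0.0317], 0.7), ([0.7007, 0.2642, 0.0192], 0.7), ([0.4378, 0.5836, 0.0258], 0.67), ([0.5886, 0.163, 0.0144], 0.62), ([0.5723, -0.2487, 0.0275], 0.25)]
wrist scoop_grip [([0.5296, 0.2421, 0.0364], 0.75), ([0.3881, 0.2701, 0.0494], 0.7)]
wrist scoop_bowl [([0.5868, 0.1645, 0.0201], 0.76)]
[[-0.001, -0.967, -0.253, 0.07], [1.0, -0.001, -0.001, 0.001], [0.001, -0.253, 0.967, -0.137], [0.0, 0.0, 0.0, 1.0]] 374.9820763776555 [0.5146792  0.25873983 0.21196046]
```

View pics/w1.png

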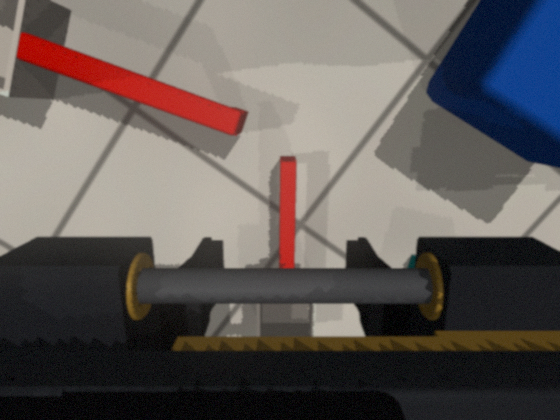

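The wrist view shows the handle upright at column 288, centred between the jaws and parallel to them. The larger scoop's handle ends at (240,122), well clear. Now I descend.

arm_command:
  deltas:
    - [-0.3,[8,-7,-20],[-0.011,0.002,-0.01]]
    - [-0.3,[8,-7,-30],[0,0,0]]
    - [-0.3,[0,0,-30],[0,0,0]]
    - [-0.3,[0,0,-30],[0,0,0]]
    - [-0.3,[0,0,-25],[0,0,0]]
    - [-0.3,[0,0,0],[0,0,0]]

```text
clock: 3.35
tool_pos: [0.5295, 0.2528, 0.0765]
eef_rot: [3.131, -0.002, 2.206]
force: [-1.5, -0.5, -0.3]
gripper_width: 0.0567
```

arm_command:
  deltas:
    - [-0.3,[0,-8,-10],[0,0,-0.02]]
    - [-0.3,[0,0,-15],[0,0,0]]
    - [-0.3,[0,0,-10],[0,0,0]]
    - [-0.3,[0,0,0],[0,0,0]]

```text
clock: 3.68
tool_pos: [0.5299, 0.2468, 0.0427]
eef_rot: [3.128, -0.002, 2.187]
force: [0.3, -0.1, -0.2]
gripper_width: 0.0564
```

arm_command:
  deltas:
    - [-0.3,[0,-2,-2],[-0.01,0.01,0]]
    - [1,[0,0,0],[0,0,0]]
    - [1,[0,0,0],[0,0,0]]
    - [1,[0,0,0],[0,0,0]]
    - [1,[0,0,0],[0,0,0]]
    - [1,[0,0,0],[0,0,0]]
    - [1,[0,0,0],[0,0,0]]

```text
clock: 4.27
tool_pos: [0.5334, 0.2463, 0.0462]
eef_rot: [3.135, 0.002, 2.187]
force: [0.8, 0.2, -0.9]
gripper_width: 0.0244
```

arm_command:
  deltas:
    - [1,[-2,-1,-5],[0,0,0]]
    - [1,[0,0,0],[0,0,0]]
    - [1,[0,0,0],[0,0,0]]
    - [1,[0,0,0],[0,0,0]]
    - [1,[0,0,0],[0,0,0]]

```text
clock: 4.68
tool_pos: [0.5312, 0.2453, 0.0409]
eef_rot: [3.134, 0.002, 2.187]
force: [0.8, 0.0, 0.9]
gripper_width: 0.0137
```

arm_command:
  deltas:
    - [1,[0,0,15],[0,0,0]]
    - [1,[0,0,30],[0,0,0]]
    - [1,[0,0,30],[0,0,0]]
    - [1,[4,-15,10],[0,0,-0.04]]
    - [1,[5,-25,0],[0,0,-0.07]]
    - [1,[5,-25,0],[0,0,-0.07]]
    - [1,[5,-25,0],[0,0,-0.07]]
    - [1,[5,-25,0],[0,0,-0.07]]
    - [1,[5,-25,0],[0,0,-0.07]]
    - [1,[5,-25,0],[0,0,-0.07]]
    - [1,[5,-25,0],[0,0,-0.07]]
    - [1,[5,-25,0],[0,0,-0.07]]
    - [1,[0,0,0],[0,0,0]]

```text
clock: 5.77
tool_pos: [0.5651, -0.0077, 0.1147]
eef_rot: [-3.129, 0.01, 1.506]
force: [0.2, -0.7, -1.6]
gripper_width: 0.0131
```

```bash
cat > look.py <<'E'
from rig import *
from h import *
import sys
s=observe();print(s["clock"],s["tool_pos"],s["eef_rot"],s["force"],s["gripper_width"])
for c in ["scene","side","wrist"]:
    f=grab_frame(c)
    for n in sys.argv[2:]:
        print(c,n,[(np.round(d["at"],4).tolist(),round(d["confidence"],2)) for d in place_of(f,n)[:3]])
    cv2.imwrite(f"pics/{sys.argv[1]}_{c}.png",f["image"])
s=observe();print(s["clock"],s["tool_pos"],s["eef_rot"])
E
python3 look.py a scoop_bowl tray_seat tray_mid plate_top spout jar_center
```

```text
5.7667 [ 0.56505702 -0.00766764  0.1146762 ] [-3.12900567  0.01011911  1.50577308] [ 0.2178885  -0.72158766 -1.56123474] 0.013088539855042642
scene scoop_bowl [([0.2552, 0.2247, 0.0263], 0.81), ([0.4419, 0.5816, 0.0236], 0.8), ([0.6973, 0.2666, 0.0192], 0.67)]
scene tray_seat [([0.5786, -0.2484, 0.0248], 0.61), ([0.7641, -0.0144, 0.0528], 0.51), ([0.6261, -0.2336, 0.0101], 0.51)]
scene tray_mid [([0.7632, -0.0112, 0.0533], 0.67), ([0.5747, -0.1953, 0.0046], 0.62)]
scene plate_top [([0.5706, -0.2498, 0.192], 0.7), ([0.5764, -0.2508, 0.0973], 0.61)]
scene spout [([0.5762, -0.251, 0.0974], 0.93)]
scene jar_center [([0.7636, -0.0159, 0.056], 0.9)]
side scoop_bowl [([0.2512, 0.2257, 0.0297], 0.64), ([0.5602, -0.092, 0.0922], 0.63), ([0.7028, 0.2645, 0.0185], 0.59)]
side tray_seat [([0.5746, -0.2473, 0.0286], 0.57)]
side tray_mid [([0.5769, -0.1891, 0.0063], 0.83), ([0.5762, -0.2499, -0.0025], 0.62)]
side plate_top [([0.6295, -0.1498, 0.0107], 0.58), ([0.5718, -0.2474, 0.187], 0.54)]
side spout [([0.5762, -0.2514, 0.1015], 0.81)]
side jar_center [([0.7586, -0.0131, 0.0534], 0.94)]
wrist scoop_bowl []
wrist tray_seat []
wrist tray_mid []
wrist plate_top [([0.5681, 0.0031, 0.108], 0.26)]
wrist spout []
wrist jar_center []
6.8167 [0.56617046 0.00351886 0.11614137] [-3.13035061  0.00436816  1.52404728]
```

arm_command:
  deltas:
    - [1,[4,0,-15],[0.004,-0.011,0.025]]
    - [1,[4,0,-20],[0,0,0.02]]
    - [1,[0,0,-12],[0,0,0]]
    - [1,[0,0,0],[0,0,0]]
    - [1,[0,0,0],[0,0,0]]

```text
clock: 7.23
tool_pos: [0.5752, 0.0035, 0.0687]
eef_rot: [3.139, -0.001, 1.57]
force: [0.5, 0.2, -1.0]
gripper_width: 0.0137
```

```bash
python3 look.py b scoop_bowl scoop_grip; python3 - <<'E'
import cv2,numpy as np
a=cv2.imread("pics/b_scene.png")[170:260,90:260];b=cv2.imread("pics/b_side.png")[185:275,100:270]
cv2.imwrite("pics/b.png",cv2.resize(np.vstack([a,b]),None,fx=3.3,fy=3.3,interpolation=cv2.INTER_CUBIC))
E
```

```text
7.2333 [0.57519524 0.00348719 0.06866017] [ 3.13930524e+00 -7.87663329e-04  1.56976611e+00] [ 0.5372896   0.23232438 -0.95939603] 0.01366698549562664
scene scoop_bowl [([0.4419, 0.5813, 0.0233], 0.77), ([0.6993, 0.2673, 0.0202], 0.76), ([0.5734, -0.0964, 0.0465], 0.67)]
scene scoop_grip [([0.392, 0.2641, 0.047], 0.96), ([0.7911, 0.2986, 0.0395], 0.92), ([0.5783, 0.0037, 0.06], 0.87)]
side scoop_bowl [([0.7013, 0.2652, 0.0214], 0.86), ([0.251, 0.2251, 0.0301], 0.84), ([0.5741, -0.0935, 0.0462], 0.65)]
side scoop_grip [([0.5717, 0.0067, 0.0675], 0.86), ([0.7894, 0.2998, 0.0351], 0.61), ([0.3893, 0.2679, 0.0542], 0.58)]
wrist scoop_bowl []
wrist scoop_grip [([0.5751, 0.0019, 0.0632], 0.7)]
7.6833 [0.57585134 0.00369687 0.06951165] [ 3.13727851e+00 -1.36179237e-03  1.57041445e+00]
```

View pics/b.png

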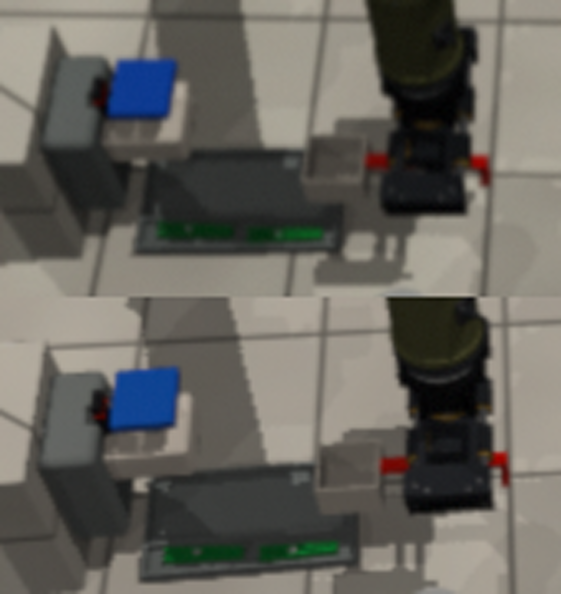

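The crop shows the scoop held straight in front of the tray, with its bowl over the tray's front edge and clear of the jar. Next I slide it in low.

arm_command:
  deltas:
    - [1,[1,-15,0],[0,0,0]]
    - [1,[0,-22,0],[0,0,0]]
    - [1,[0,-22,0],[0,0,0]]
    - [1,[0,-22,0],[0,0,0]]
    - [1,[0,-22,0],[0,0,0]]
    - [1,[0,-15,0],[0,0,0]]
    - [1,[0,-10,0],[0,0,0]]
    - [1,[0,0,0],[0,0,0]]
    - [1,[0,0,0],[0,0,0]]

```text
clock: 8.43
tool_pos: [0.5773, -0.1265, 0.0715]
eef_rot: [3.134, -0.003, 1.576]
force: [0.7, 0.3, -0.6]
gripper_width: 0.0138
```

arm_command:
  deltas:
    - [1,[0,-12,-2],[0,0.006,0]]
    - [1,[0,-11,-8],[0,0,0]]
    - [1,[0,0,-8],[0,0,0]]
    - [1,[0,0,-5],[0,0,0]]
    - [1,[0,0,0],[0,0,0]]

```text
clock: 8.85
tool_pos: [0.5786, -0.146, 0.0471]
eef_rot: [3.14, -0.006, 1.583]
force: [-0.0, -2.0, 0.2]
gripper_width: 0.0136
```

```bash
python3 look.py c scoop_bowl scoop_grip
```

```text
8.85 [ 0.57862187 -0.14601838  0.04707683] [ 3.14034374 -0.00574942  1.58272845] [-0.01892467 -1.99287509  0.20121205] 0.013644206334121873
scene scoop_bowl [([0.6958, 0.268, 0.0212], 0.9), ([0.5747, -0.2433, 0.0247], 0.77), ([0.4393, 0.5813, 0.0226], 0.71)]
scene scoop_grip [([0.584, -0.144, 0.0363], 0.98), ([0.7915, 0.3002, 0.0366], 0.83), ([0.39, 0.2651, 0.0452], 0.82)]
side scoop_bowl [([0.7024, 0.2635, 0.0203], 0.98), ([0.5794, -0.2445, 0.0272], 0.91), ([0.2516, 0.2244, 0.0304], 0.6)]
side scoop_grip [([0.5752, -0.1429, 0.0468], 0.92), ([0.5749, -0.1892, 0.0043], 0.72), ([0.3303, 0.6543, 0.04], 0.68)]
wrist scoop_bowl []
wrist scoop_grip [([0.5796, -0.1474, 0.0434], 0.84)]
9.3 [ 0.57958954 -0.14628108  0.04882535] [ 3.13751684 -0.00593195  1.58231674]
```

arm_command:
  deltas:
    - [1,[-3,-5,0],[0,0.006,-0.012]]
    - [1,[0,0,-3],[0,0,0]]
    - [1,[0,0,-2],[0,0,0]]
    - [1,[0,0,0],[0,0,0]]

```text
clock: 9.63
tool_pos: [0.5773, -0.151, 0.0451]
eef_rot: [-3.141, -0.007, 1.569]
force: [0.5, -0.0, -0.0]
gripper_width: 0.0137
```

arm_command:
  deltas:
    - [1,[-1,0,-1.5],[0,0.005,0]]
    - [1,[0,0,0],[0,0,0]]
    - [0.2,[0,0,0],[0,0,0]]
    - [-0.2,[0,0,0],[0,0,0]]
    - [-0.2,[0,0,0],[0,0,0]]
    - [-0.2,[0,0,0],[0,0,0]]
    - [-0.2,[0,0,0],[0,0,0]]
    - [-0.2,[0,0,0],[0,0,0]]

```text
clock: 10.3
tool_pos: [0.5774, -0.1515, 0.0444]
eef_rot: [-3.138, -0.007, 1.569]
force: [0.3, -0.7, -0.2]
gripper_width: 0.0455
```

```bash
python3 look.py d scoop_bowl scoop_grip
```

```text
10.3 [ 0.57737021 -0.15147465  0.04441136] [-3.13825208 -0.00701424  1.56905025] [ 0.25610398 -0.68348939 -0.2460281 ] 0.04551028797081839
scene scoop_bowl [([0.6969, 0.2654, 0.0214], 0.97), ([0.4405, 0.5812, 0.0247], 0.97), ([0.5742, -0.2487, 0.0232], 0.73)]
scene scoop_grip [([0.3314, 0.656, 0.0473], 0.89), ([0.792, 0.2964, 0.0394], 0.85), ([0.3916, 0.2672, 0.0455], 0.67)]
side scoop_bowl [([0.5783, -0.2492, 0.0201], 0.94), ([0.4362, 0.5817, 0.0263], 0.88), ([0.7001, 0.2638, 0.0196], 0.81)]
side scoop_grip [([0.3281, 0.6516, 0.043], 0.84), ([0.5756, -0.1493, 0.0435], 0.66), ([0.3895, 0.2638, 0.0546], 0.62)]
wrist scoop_bowl []
wrist scoop_grip [([0.5764, -0.1514, 0.0377], 0.64)]
10.75 [ 0.57757029 -0.15144699  0.04465289] [-3.13868249 -0.00703277  1.56915542]
```

arm_command:
  deltas:
    - [-0.2,[0,0,10],[0,0,0]]
    - [-0.2,[0,0,25],[0,0,0]]
    - [-0.2,[0,0,35],[0,0,0]]
    - [-0.2,[0,0,35],[0,0,0]]
    - [0.5,[0,0,35],[0,0,0]]
    - [1,[0,0,35],[0,0,0]]
    - [1,[0,0,35],[0,0,0]]
    - [1,[0,0,30],[0,0,0]]
    - [1,[0,0,0],[0,0,0]]
    - [1,[0,0,0],[0,0,0]]

```text
clock: 11.58
tool_pos: [0.5717, -0.1522, 0.3015]
eef_rot: [-3.138, -0.007, 1.566]
force: [0.5, -0.4, 0.1]
gripper_width: 0.02
```

```bash
python3 look.py e scoop_bowl plate_top gauge_line; python3 - <<'E'
import cv2,numpy as np
a=cv2.imread("pics/e_scene.png")[170:260,70:220];b=cv2.imread("pics/e_side.png")[185:275,80:230]
cv2.imwrite("pics/e.png",cv2.resize(np.vstack([a,b]),None,fx=3.3,fy=3.3,interpolation=cv2.INTER_CUBIC))
E
```

```text
11.5833 [ 0.5716807  -0.15215226  0.3015062 ] [-3.13831452 -0.00684862  1.56613296] [ 0.47352795 -0.3806367   0.08793016] 0.01998942900356981
scene scoop_bowl [([0.6991, 0.2673, 0.0204], 0.95), ([0.5757, -0.2519, 0.0227], 0.8), ([0.2558, 0.2241, 0.0303], 0.74)]
scene plate_top []
scene gauge_line [([0.576, -0.2893, 0.1789], 0.61)]
side scoop_bowl [([0.5794, -0.2495, 0.0194], 0.97), ([0.7002, 0.2667, 0.0165], 0.68), ([0.2504, 0.2235, 0.0301], 0.56)]
side plate_top [([0.5743, -0.2461, 0.1875], 0.71)]
side gauge_line [([0.5768, -0.2939, 0.1792], 0.92), ([0.5746, -0.2493, 0.0217], 0.48)]
wrist scoop_bowl [([0.5774, -0.2505, 0.027], 0.93)]
wrist plate_top [([0.5745, -0.2485, 0.1932], 0.62)]
wrist gauge_line [([0.5748, -0.1943, 0.0077], 0.56)]
12.1833 [ 0.571171   -0.15180481  0.29875816] [-3.13400237 -0.00691379  1.56631434]
```

View pics/e.png

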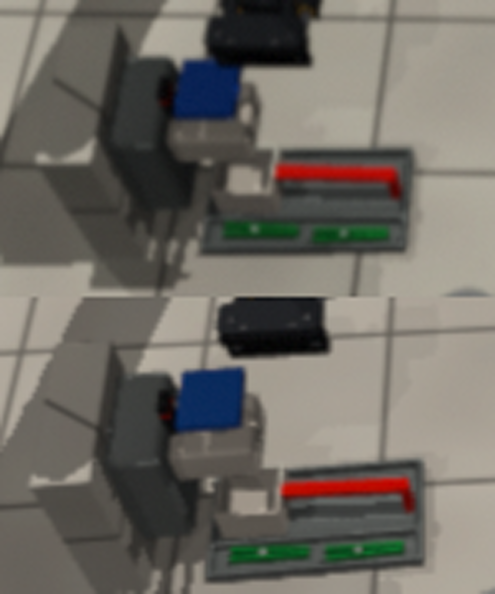

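The scoop lies flat in the long compartment, bowl under the spout, handle along the tray pointing out, and the pegs are undisturbed. Next is the plate.

arm_command:
  deltas:
    - [1,[2,-15,0],[0,0,0]]
    - [1,[1,-25,0],[0,0,0]]
    - [1,[1,-25,0],[0,0,0]]
    - [1,[0,-20,0],[0,0,0]]
    - [1,[0,-8,0],[0,0,0]]
    - [1,[0,0,-10],[0,0.005,0]]
    - [1,[0,0,-20],[0,0,0]]
    - [1,[0,0,-15],[0,0,0]]
    - [1,[0,0,0],[0,0,0]]
    - [1,[0,0,0],[0,0,0]]

```text
clock: 13.02
tool_pos: [0.576, -0.2418, 0.2494]
eef_rot: [-3.127, -0.011, 1.574]
force: [0.3, -0.4, 0.5]
gripper_width: 0.0003
```

arm_command:
  deltas:
    - [1,[-1,-5,-10],[-0.011,-0.014,0]]
    - [1,[0,0,-10],[0,0,0]]
    - [1,[0,0,-8],[0,0,0]]
    - [1,[0,0,0],[0,0,0]]
    - [1,[0,0,0],[0,0,0]]

```text
clock: 13.43
tool_pos: [0.5771, -0.242, 0.2214]
eef_rot: [3.14, -0.002, 1.579]
force: [-0.2, -0.2, 0.0]
gripper_width: 0.0002
```

arm_command:
  deltas:
    - [1,[-1,-6,0],[0,0,-0.008]]
    - [1,[0,0,-3],[0,0,0]]
    - [1,[0,0,-3],[0,0,0]]
    - [1,[0,0,0],[0,0,0]]

```text
clock: 13.77
tool_pos: [0.5772, -0.2486, 0.2165]
eef_rot: [3.138, -0.002, 1.571]
force: [0.3, -0.4, -0.8]
gripper_width: 0.0007
```

arm_command:
  deltas:
    - [1,[0,0,-3],[0,0,0]]
    - [1,[0,0,-2],[0,0,0]]
    - [1,[0,0,0],[0,0,0]]

```text
clock: 14.02
tool_pos: [0.5776, -0.2489, 0.2124]
eef_rot: [3.137, -0.002, 1.571]
force: [-0.9, -0.2, 2.1]
gripper_width: 0.0003
```

arm_command:
  deltas:
    - [1,[0,0,-3],[0,0,0]]
    - [1,[0,0,-2],[0,0,0]]
    - [1,[0,0,-2],[0,0,0]]
    - [1,[0,0,0],[0,0,0]]
    - [1,[0,0,0],[0,0,0]]

```text
clock: 14.43
tool_pos: [0.5777, -0.249, 0.207]
eef_rot: [3.135, -0.002, 1.571]
force: [-1.5, 0.4, 5.2]
gripper_width: 0.0006
```

arm_command:
  deltas:
    - [1,[0,0,-3],[0,0.006,0]]
    - [1,[0,0,-1.5],[0,0,0]]
    - [1,[0,0,0],[0,0,0]]
    - [1,[0,0,0],[0,0,0]]

```text
clock: 14.77
tool_pos: [0.5779, -0.249, 0.2041]
eef_rot: [3.141, -0.003, 1.571]
force: [-1.6, 1.9, 6.6]
gripper_width: 0.0007
```

```bash
python3 look.py g scoop_bowl plate_top gauge_line;  python3 -c "
from rig import *
import numpy as np
for i in range(6):
    f=grab_frame('side');s=observe();print(s['tool_pos'],s['force'])"
python3 - <<'E'
import cv2,numpy as np
a=cv2.imread("pics/g_scene.png")[170:250,80:190];b=cv2.imread("pics/g_side.png")[185:265,90:200]
cv2.imwrite("pics/g.png",cv2.resize(np.hstack([a,b]),None,fx=3.6,fy=5,interpolation=cv2.INTER_CUBIC))
E
```

```text
14.7667 [ 0.57787412 -0.24897962  0.20410328] [ 3.14056787e+00 -2.60749436e-03  1.57089949e+00] [-1.64176047  1.88886619  6.61564824] 0.0006656097807849691
scene scoop_bowl [([0.2518, 0.2271, 0.0273], 0.9), ([0.6972, 0.2677, 0.0202], 0.86), ([0.4421, 0.5813, 0.0254], 0.85)]
scene plate_top [([0.576, -0.2529, 0.1824], 0.59)]
scene gauge_line [([0.5767, -0.2909, 0.1786], 0.81)]
side scoop_bowl [([0.7015, 0.2642, 0.021], 0.97), ([0.5762, -0.2507, 0.0223], 0.81), ([0.4386, 0.581, 0.0251], 0.79)]
side plate_top [([0.5714, -0.2456, 0.1779], 0.63)]
side gauge_line [([0.5747, -0.2944, 0.1788], 0.67)]
wrist scoop_bowl []
wrist plate_top []
wrist gauge_line [([0.576, -0.2912, 0.1777], 0.77), ([0.6259, -0.2312, 0.0066], 0.3)]
15.3667 [ 0.57784828 -0.24901579  0.20420236] [ 3.14044060e+00 -2.60807916e-03  1.57085184e+00]
[ 0.57785965 -0.24899565  0.20419748] [-2.29412832  1.80482556  5.67233927]
[ 0.57785118 -0.24902026  0.20418962] [-2.61605927  0.36718927  6.46844427]
[ 0.57788414 -0.24898539  0.2041955 ] [-2.45079449  0.1518781   5.183051  ]
[ 0.57783643 -0.24901115  0.20418126] [-1.76766894  1.14872715  5.84586335]
[ 0.57784614 -0.24900434  0.20417391] [-2.28731564  0.38958266  6.09454774]
[ 0.57788602 -0.24898668  0.20419966] [-1.85622424  1.57392704  4.90772209]
```

View pics/g.png

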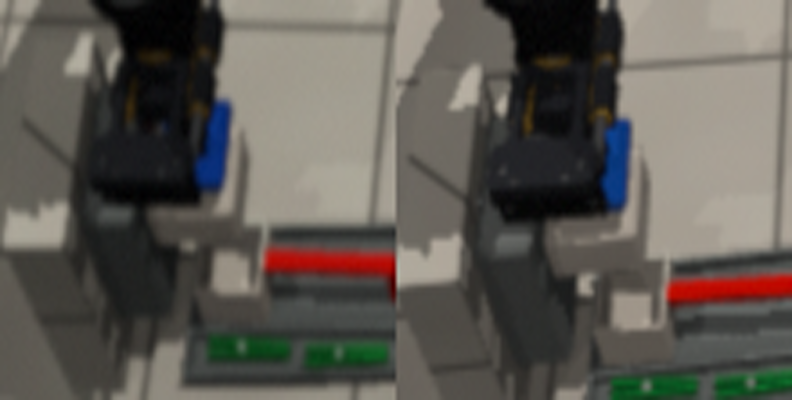

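arm_command:
  deltas:
    - [1,[0,0,-1.1],[0,0,0]]
    - [1,[0,0,0],[0,0,0]]

```text
clock: 15.83
tool_pos: [0.5778, -0.249, 0.204]
eef_rot: [3.14, -0.003, 1.571]
force: [-1.4, -0.0, 6.3]
gripper_width: -0.0
```

```bash
python3 -c "
from rig import *
import numpy as np
F=[]
for i in range(12):
    f=grab_frame('side');s=observe();F.append(np.r_[s['tool_pos'],s['force']])
print(np.mean(F,0).round(4),s['clock'],s['eef_rot'])
for n in ['plate_top','scoop_bowl','gauge_line','jar_center','peg_a_center']: print(n,[(d['at'],d['confidence']) for d in place_of(f,n)[:3]])"
```

```text
[ 0.5779 -0.249   0.2042 -1.9207  1.1912  6.2542] 16.4333 [ 3.14006114e+00 -2.91132605e-03  1.57087558e+00]
plate_top [([0.5756, -0.2458, 0.1756], 0.42)]
scoop_bowl [([0.5776, -0.2507, 0.0227], 0.93), ([0.2498, 0.2239, 0.0333], 0.93), ([0.7024, 0.2657, 0.0222], 0.79)]
gauge_line [([0.5754, -0.2938, 0.1772], 0.86), ([0.5767, -0.2493, 0.1023], 0.36)]
jar_center [([0.7595, -0.0097, 0.051], 0.88), ([0.5735, -0.2459, 0.176], 0.23)]
peg_a_center [([0.6282, -0.1483, 0.0101], 0.43)]
```

arm_command:
  deltas:
    - [1,[0,0,-1.8],[0,0,0]]

```text
clock: 16.77
tool_pos: [0.5778, -0.249, 0.2031]
eef_rot: [3.14, -0.003, 1.571]
force: [-2.6, 2.3, 6.4]
gripper_width: 0.0002
```

```bash
python3 -c "
from rig import *
import numpy as np
F=[]
for i in range(16):
    f=grab_frame('scene' if i<4 else 'side');s=observe();F.append(np.r_[s['tool_pos'],s['force']])
    if i in (3,15): print([(d['at'],d['confidence']) for d in place_of(f,'plate_top')[:2]])
F=np.array(F);print(F.mean(0).round(4),F[::5,2],s['clock'])"
```

```text
[([0.5746, -0.2516, 0.1787], 0.58)]
[([0.5728, -0.2476, 0.1767], 0.67)]
[ 0.5779 -0.249   0.2029 -2.1361  1.1027  6.3304] [0.20278489 0.20292686 0.20290337 0.2029168 ] 17.6167
```

```bash
python3 -c "
from rig import *
print(job_done()); s=observe(); print(s['clock'],s['tool_pos'],s['force'])"
```

```text
the job is handed in; nothing more can be done
None
the job is handed in; nothing more can be done
```

I laid the small white scoop in the tray's long compartment and let go of it. I then pressed the blue plate half-way with the closed fingertips and handed in while still holding it there, at about 17.6 s.

**Scoop:** the bowl measured about (0.577, −0.250, 0.022) m, against a seat at about (0.575, −0.250, 0.024) m. The handle lies along the tray, pointing out.

**Plate:** the fingertips ended at z ≈ 177.9 mm, which is about 12.1 mm of travel, and held steady at about 6.3 N. The camera estimates of the plate's top face were 178.7 and 176.7 mm. The plate was nowhere near its stop.

**Bystanders:** the pegs look undisturbed in the pictures. The jar's measured place stayed within the few millimetres of camera error. I did not re-measure the tub, but the arm stayed clear of it.

**Disagreements:**
- Just before the last small correction, travel by position read 10.8 mm, while the force already suggested about 12 mm.
- In the final hold there was a sideways force of about 2 N, probably friction on the plate.
- The red line itself was hidden behind the gripper at the end, so I could not compare it with the plate by eye.

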